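Slide the spacer along the jig's rail into its corner pocket

TASK

Get the loose aluminium spacer ready for drilling: without lifting it off the jig plate, push it with the fingertips flat against the rail near the middle of the rail, then slide it along the rail into the pocket at the end where the stop bar is bolted. Leave it lying flat, snug in the corner against both the rail and the stop bar, and leave the collar, the bolt and everything else on the table undisturbed.

Things in the scene. Friction and masses are not known exactly. Their poses are not given: they have to be found in the camera images.
- jig: the drilling jig, fixed to the table: a dark steel plate 150 mm (its x) by 300 mm (its y), 10 mm thick, origin at the centre of its underside, z up. A bright steel rail runs along its whole far (+x) edge and a low guide rib stands near each end. Only one of the two lanes between rib and rail is closed by the stop bar; the other is open at the plate's end
- rail (a point): the middle of the rail's working face, at its foot, at jig x = +55 mm, 10 mm above the table. The face looks to the jig's -x and is parallel to its y. The rail is 20 mm wide, 300 mm long and stands 14 mm above the plate
- rib_left (a point): top centre of the guide rib near the jig's +y end, a bar 10 mm wide (x), 35 mm long (y), 8 mm above the plate, parallel to the rail from y = 100 to 135 mm. Its face towards the rail is at jig x = +14 mm, so the lane beside the rail is 41 mm wide
- rib_right (a point): top centre of the same kind of guide rib near the jig's -y end, from y = -100 to -135 mm
- stop: the stop bar, fixed across the lane at one end of the rail (which end changes): steel, 70 mm long (its x), 14 mm thick (its y), 16 mm tall, axes as the jig's. Origin at the centre of its underside, on the plate, at jig x = +20, y = +142 or -142 mm. Its face 7 mm from its centre looks to the jig's middle; that face, the rail and the rib beside them form the pocket
- spacer: the loose aluminium spacer, a block 38 mm (its x) by 60 mm (its y) by 20 mm tall, two dark hole mouths in its top, about 0.12 kg, lying flat on the plate near its middle, turned somewhat. Origin at the centre of its underside, z up. Seated, its 60 mm length lies along the rail, its centre 19 mm from the rail's face and 30 mm from the stop's face
- collar: a round steel shaft collar, 32 mm across, 16 mm bore, 16 mm tall, standing on the near part of the jig plate towards one end; a bystander. Origin: centre of its underside
- bolt: a steel bolt standing on its head, 22 mm across the head, 40 mm tall, on the near part of the jig plate towards the other end from the collar; a bystander. Origin: centre of its underside
- tape: a roll of black tape lying flat on the table, 90 mm across, 25 mm tall; a bystander. Origin: centre of its underside
- tape2: a roll of tan tape lying flat beyond the jig, 80 mm across, 25 mm tall; a bystander. Origin: centre of its underside
- can: a blue drink can, 66 mm across, 120 mm tall; a bystander. Origin: centre of its underside
- driver: a screwdriver with an orange handle lying beyond the jig; a bystander. Origin: under the middle of the tool, at table height
- jar: a grey jar of hardware, 64 mm across, 80 mm tall; a bystander. Origin: centre of its underside
Mind the look-alikes: they are no part of the job. There is more than one size of the spacer; the job needs the smaller.

How it is judged (in metres and radians):
On the way, in this order (a step that is already met when the one before it is completed fails the run):
1. the spacer lies along the rail, against it (gap under 3 mm, within 0.08 rad), in the middle part of the rail, its leading end at least 18 mm short of the pocket's rib (x of spacer in the frame of jig above 0.033 m and angle between the y axis of spacer and the y axis of jig, either way round below 0.08 rad and (y of spacer in the frame of stop above 0.09 m or y of spacer in the frame of stop below -0.09 m)), for 0.1 s.
2. it comes along the rail to the mouth of the pocket (gap under 4 mm) (x of spacer in the frame of jig above 0.032 m and angle between the y axis of spacer and the y axis of jig, either way round below 0.12 rad and (y of spacer in the frame of stop between 0.045 and 0.085 m or y of spacer in the frame of stop between -0.085 and -0.045 m)).
At the end, for the whole second after the job is handed in: The spacer lies flat on the plate and at rest in the pocket, within 2.5 mm of touching the rail, within 2.5 mm of touching the stop bar and within 0.05 rad of parallel to the rail (x of spacer in the frame of jig between 0.0335 and 0.04 m and (y of spacer in the frame of stop between 0.03 and 0.0395 m or y of spacer in the frame of stop between -0.0395 and -0.03 m) and angle between the y axis of spacer and the y axis of jig, either way round below 0.05 rad and z of spacer in the frame of jig between 0.007 and 0.012 m and angle between spacer's own z axis and vertical below 0.05 rad and linear speed of spacer below 0.005 m/s).
It fails at once if the spacer is lifted more than 5 mm off the plate or tipped (z of spacer in the frame of jig above 0.015 m or angle between spacer's own z axis and vertical above 0.2 rad).
It fails at once if a bystander is moved by more than 15 mm (distance of any of collar, bolt, tape, tape2, can, driver, jar from where it was at the start of the episode above 0.015 m).
It also fails if it takes over 56 s, if anything falls off the work surface, if the arm or the gripper's body presses on something with over 40 N, if the wrist force passes 120 N, or if a joint passes its speed limit or range.

ROBOT

A 7-joint arm with a two-finger parallel gripper is mounted at the origin on the work surface. World frame = base frame: x ahead of the robot, y to its left, z up, the work surface at z = 0. Lengths are in mm, angles in rad, forces in N, time in s.
With the tool pointing down it reaches from about 400 to 900 mm from the base axis. Payload 5.6 kg.
Tool frame: the origin (TCP) lies midway between the tips of the shut fingers; the grasp point (between the pads) lies 19 mm behind it; z points along the fingers, y is the line along which they close (so a half turn about z gives the same grasp; the last joint's range is limited). The gripper opens to 92 mm and grips with 3 to 60 N. Pads are 20 mm wide; open, the fingers measure 128 mm over their backs; the gripper's body (75 mm by 189 mm) begins 69 mm behind the grasp point.
Start: joints at [-1.173, 0.468, -0.012, 1.603, 0.006, 1.071, -0.056], TCP at [277.371, 587.856, 214.592] pointing down, gripper open.
Joint ranges: [-2.53, 2.53], [-0.31, 2.02], [-1.57, 1.55], [0.28, 2.44], [-1.29, 4.43], [0.15, 1.84], [-2.92, 2.92]. Speed limits (rad/s): [2.57, 2.57, 3.14, 3.14, 3.14, 3.14, 3.14].

INTERFACE

Orientations are given as a rotation vector (axis times angle).
In Python, from cell import robot, grip, kin, viewer gives the robot as it stands. Calls block until the motion is done:
- robot.movep(position, orientation): joint-space move of the TCP to a pose.
- robot.servo_line(position, feed=150, rotation=None): straight line of the TCP; rotation=None keeps the orientation; feed is the mean speed in mm/s.
- robot.goto_joints(angles): joint-space move.
- grip(opening, newtons=None): opening from 0.0 (shut) to 1.0 (fully open); newtons is the grip in N (None keeps the last); returns when the fingers have stopped.
- robot.hold(seconds).
- kin.ik(position, orientation): joint angles nearest the present ones, or None.
- robot.observe(): the state.
- viewer.read_camera(name): name is "scene" or "top"; returns the picture (480x640x3 uint8, red, green, blue); there is no depth.
- viewer.camera_info(name): a dict with "camera_matrix" (3x3 intrinsics, pixels), "k1" (the pictures are not rectified: a ray, as slopes to the right and down, at radius r is drawn at 1 + k1 r^2 times it, then the intrinsics apply), "R" (3x3) and "t" (3): a world point X has camera coordinates R X + t. Camera axes: x right, y down, z forward; pixel columns grow to the right and rows downward; lengths in mm; the calibration is good to about 2 mm. A picture is of the moment at which its call begins. camera_info takes no time and is no camera call.
A pose or a line that the arm cannot do raises robot.IKError and nothing moves.
- robot.job_done(): hands the job in; it is judged then, once.
Trained networks look in the newest picture that a camera, given by its name, has taken for a name from the list of things; names that differ only in an ending like _2 or _b are one class to them, and where a whole thing is asked for, a point or a joint stands for the part that bears it (a point fixed in the world has none). Each returns a list of dicts, best first, with "confidence" (0 to 1); they miss things now and then, are a little off and sometimes report something else, mostly with a low value. They report only what shows in the picture. A call takes as long as a camera call. They do not tell look-alikes from the thing itself.
- viewer.silhouettes(name, camera): "mask" (480x640 bool, what is visible of it).
- viewer.pinpoint(name, camera): "at" ([x, y, z] in mm, in the coordinates of the camera as it stood for that picture, good to about 4 mm: a listed point, or the origin of a listed thing).
The state is a dict: "t": time; "joints": joint angles; "joint_velocities": joint speeds; "joint_torque": joint torques, N m; "tcp_pos": TCP position; "tcp_rot": TCP orientation; "contact_force": force on the tool from outside, world axes, zero at the start; "wrist_torque": the same for the moment, N m; "grip_width": opening from 0.0 (shut) to 1.0 (fully open); "grip_force": force on a finger pad.
Only numpy, scipy, OpenCV 4.12 (cv2) and the standard library are available. Lean on these libraries where they do the work, as an engineer would, in place of code of your own. Each camera call takes 0.05 s, during which the arm holds its last target. There are 200 camera calls.

## Working session

There is one attempt and no reset: what is moved stays moved. The work goes in short steps, each a Python script; the robot and the scene stay as the last script left them, time stands still between calls to the robot, and variables do not carry over. Pictures are saved under pics/ and viewed, at most 10 in all, crops included, and the job is handed in when it is done.

```bash
mkdir -p pics; ls
python3 - <<'E'
from cell import robot, grip, kin, viewer
import cv2, numpy as np
for n in ("scene","top"):
    im=viewer.read_camera(n); cv2.imwrite(f"pics/{n}0.png",im[:,:,::-1])
    c=viewer.camera_info(n); print(n,{k:np.round(v,3).tolist() for k,v in c.items()})
    R,t=np.array(c["R"]),np.array(c["t"])
    for o in ["jig","rail","rib_left","rib_right","stop","spacer","collar","bolt"]:
        for d in viewer.pinpoint(o,n): print(o,np.round(R.T@(np.array(d["at"])-t)),round(d["confidence"],2))
print(robot.observe()["t"], robot.observe()["tcp_rot"])
E
```

```text
pics
scene {'camera_matrix': [[513.727, 0.0, 321.434], [0.0, 513.727, 241.719], [0.0, 0.0, 1.0]], 'k1': -0.009, 'R': [[0.823, 0.568, -0.016], [0.424, -0.632, -0.649], [-0.379, 0.528, -0.76]], 't': [-466.081, -237.995, 1411.916]}
jig [536. -11.  -3.] 0.89
jig [ 475. -120.   14.] 0.42
rail [591. -21.   5.] 0.68
rib_left [562.  98.  15.] 0.84
rib_left [ 602. -402.   -1.] 0.37
rib_right [ 538. -133.   21.] 0.83
stop [ 541. -155.   12.] 0.64
spacer [357. -31.  -5.] 0.66
spacer [514. -15.  11.] 0.64
collar [501. 109.  10.] 0.54
collar [ 477. -120.   10.] 0.48
bolt [ 478. -119.   10.] 0.5
top {'camera_matrix': [[577.296, 0.0, 317.773], [0.0, 577.296, 239.089], [0.0, 0.0, 1.0]], 'k1': -0.098, 'R': [[0.004, -1.0, 0.019], [-0.984, -0.007, -0.179], [0.179, -0.018, -0.984]], 't': [-24.941, 562.116, 1267.259]}
jig [ 482. -122.   10.] 0.66
jig [537. -16.  -0.] 0.64
rail [592. -23.   9.] 0.6
rib_right [ 536. -134.   15.] 0.64
stop [ 539. -161.   11.] 0.75
spacer [511. -16.   8.] 0.94
spacer [357. -34.  -0.] 0.71
collar [498. 106.  13.] 0.57
bolt [ 480. -121.    7.] 0.51
0.9 [-6.86989786e-01 -3.06555152e+00 -8.88517779e-05]
```

Run:
```python
import cv2
im=cv2.imread("pics/top0.png"); cv2.imwrite("pics/top_crop.png",cv2.resize(im[200:400,200:460],None,fx=3,fy=3,interpolation=cv2.INTER_CUBIC))
```

```text
(no output)
```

View pics/scene0.png

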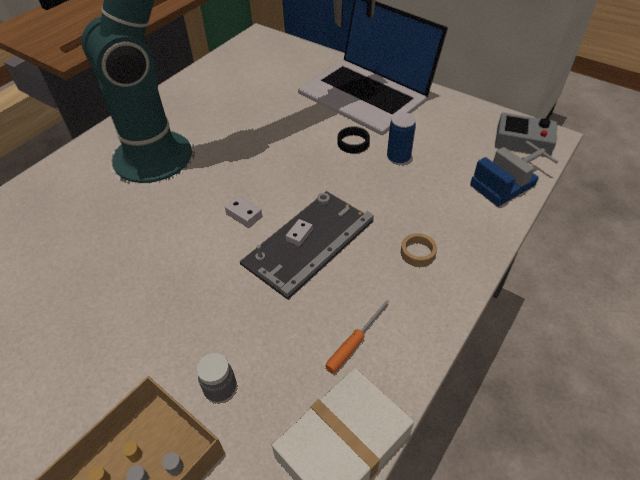

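View pics/top_crop.png

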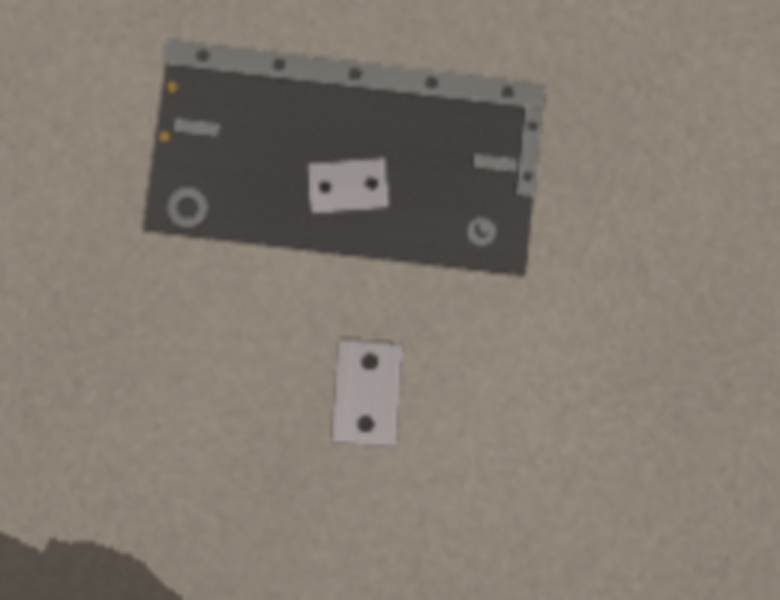

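The scene picture shows the white two-hole block on the jig at about (299,232) and a larger look-alike on the bare table at (243,211). In the top crop these are at crop (348,185) and (367,392), i.e. full-picture (316,262) and (322,331). I choose the one on the jig, which is also the smaller. The stop bar is at the right (-y) end, crop (528,150). The collar is near left and the bolt near right.

```bash
cat > h.py <<'E'
import numpy as np, cv2
from cell import robot, grip, kin, viewer
def back(px,z,cam="top"):
    """pixels -> world points on the plane z"""
    c=viewer.camera_info(cam); R,t,K=np.array(c["R"]),np.array(c["t"]),np.array(c["camera_matrix"])
    s=cv2.undistortPoints(np.float64(px).reshape(-1,1,2),K,np.array([c["k1"],0,0,0.]))[:,0]
    d=np.c_[s,np.ones(len(s))]@R; o=-R.T@t
    return (o+d*((z-o[2])/d[:,2])[:,None])
E
python3 - <<'E'
from h import *
f=lambda p:(np.float64(p)+.5)/3-.5+200
nl,nr=back(f([(144,231),(525,275)]),10)
rl,rr=back(f([(164,66),(545,107)]),24)     # rail inner top edge
fl,fr=back(f([(166,38),(545,83)]),24)
print("lengths",np.linalg.norm(nl-nr),np.linalg.norm(rl-rr),np.linalg.norm(fl-fr))
for a,b in((nl,nr),(rl,rr),(fl,fr)): print("mid",(a+b)/2,"yaw of +y line",np.arctan2(*( -(a-b)[[0]]),(a-b)[1]))
sp=back(f([(308,164),(386,157),(389,206),(312,213)]),30)
print("spacer",sp.mean(0),[np.linalg.norm(sp[i]-sp[i-1]) for i in range(4)])
d=sp[0]-sp[1]; print("yaw",np.arctan2(-d[0],d[1]))
viewer.read_camera("top")
for m in viewer.silhouettes("spacer","top"):
    ys,xs=np.nonzero(m["mask"]); print(m["confidence"],len(xs),xs.mean(),ys.mean(),back([(xs.mean(),ys.mean())],30),cv2.minAreaRect(np.c_[xs,ys].astype(np.float32)))
b=back(f([(482,231)]),35); c=back(f([(187,207)]),26);print("bolt",b,"collar",c)
E
```

```text
lengths 297.44534954867686 299.14786469194854 298.7957349023231
mid [463.41297961  -7.61418364  10.        ] yaw of +y line -0.10948938013962901
mid [592.38796227 -22.40350144  24.        ] yaw of +y line -0.10175674993001547
mid [613.15940175 -23.0715856   24.        ] yaw of +y line -0.1130070505332703
spacer [513.98772311 -18.18965254  30.        ] [np.float64(38.096826373980186), np.float64(60.338296457598595), np.float64(38.1091725431055), np.float64(59.28039174618632)]
yaw 0.09731758198278051
0.76 372 315.48118279569894 261.8010752688172 [[512.84803053 -17.17160041  30.        ]] ((315.3241882324219, 261.8896789550781), (15.778642654418945, 24.249282836914062), 85.2363510131836)
0.56 745 321.938255033557 330.2013422818792 [[356.70772195 -32.45896343  30.        ]] ((321.82293701171875, 330.3326721191406), (21.645265579223633, 34.74470520019531), 3.5763344764709473)
bolt [[ 478.40038053 -119.9749875    35.        ]] collar [[496.59812082 105.96648578  26.        ]]
```

```bash
cat >> h.py <<'E'
from scipy.spatial.transform import Rotation as Ro
C=np.array([538.4,-15.4]); YAW=-0.109
ex=np.array([np.cos(YAW),np.sin(YAW)]); ey=np.array([-ex[1],ex[0]])
def W(x,y,z): return np.r_[C+x*ex+y*ey,z]
def rv(a):  # tool down, closing line at angle a from jig y; the half turn needing least wrist motion
    o=[]
    for s in (0,np.pi):
        A=YAW+a+s; y=np.array([-np.sin(A),np.cos(A),0]); z=np.array([0,0,-1.])
        r=Ro.from_matrix(np.c_[np.cross(y,z),y,z]).as_rotvec(); q=kin.ik(W(-30,0,150),r)
        if q is not None: o.append((abs(q[6]-robot.observe()["joints"][6]),tuple(r)))
    return np.array(min(o)[1])
def jig(p): d=np.array(p[:2])-C; return np.round([d@ex,d@ey,p[2]],1)
def press(x,y,z,dx,dy,limit,n,step=1.0):
    """step along (dx,dy) until the reaction exceeds limit"""
    u=dx*ex+dy*ey; f0=np.array(robot.observe()["contact_force"][:2]); fs=[]
    for i in range(n):
        x+=dx*step; y+=dy*step; robot.servo_line(W(x,y,z),feed=25)
        o=robot.observe(); f=-(np.array(o["contact_force"][:2]))@u; fs.append(round(float(f),1))
        if f>limit: break
    print("press",fs,jig(o["tcp_pos"]),"t",round(o["t"],2)); return x,y
def status(n):
    im=viewer.read_camera("top"); cv2.imwrite(f"pics/{n}.png",cv2.resize(im[200:340,240:390],None,fx=4,fy=4,interpolation=cv2.INTER_CUBIC)[:,:,::-1])
E
python3 - <<'E'
from h import *
r=rv(0); robot.movep(W(-69,-5,130),r); grip(0.1)
robot.servo_line(W(-69,-5,15),feed=120); o=robot.observe(); print(o["t"],jig(o["tcp_pos"]),o["contact_force"],o["grip_width"])
robot.servo_line(W(-4,-5,15),feed=45); o=robot.observe(); print(o["t"],jig(o["tcp_pos"]),o["contact_force"])
press(-4,-5,15,1,0,8,16)
status("a")
E
```

```text
5.65 [-68.5  -5.   15.5] [ 0.18646768  0.76680626 -0.10160484] 0.09904465344090545
7.2417 [-3.9 -5.  15.1] [-1.028733    0.97143384 -0.48307661]
press [0.9, 0.5, 0.9, -0.1, 0.4, 0.8, 1.3, 0.4, 0.2, -0.5, 3.2, 6.7, 8.4] [ 6.5 -4.9 14.7] t 10.49
```

View pics/a.png

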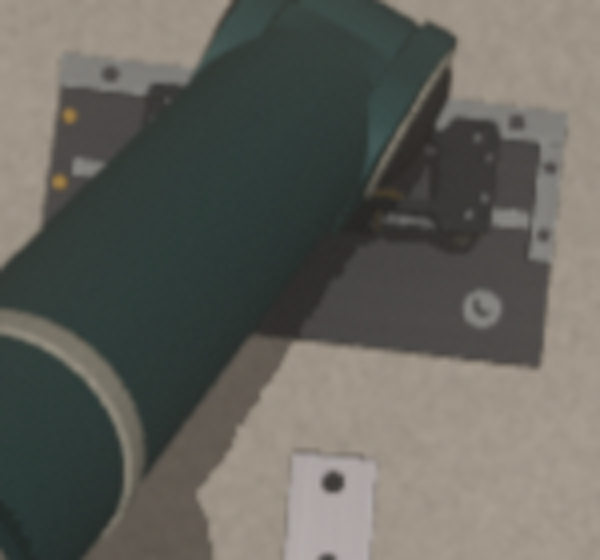

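The arm hides the spacer in this view. The force rise at jig x = 6.5 matches the expected contact at 7, so it should be flat on the rail. I'll press a bit firmer, back off, and move round to its end.

Run:
```python
from h import *
x,y=press(8.5,-5,15,1,0,15,6); robot.hold(0.3)
robot.servo_line(W(-8,-5,15),feed=80); robot.servo_line(W(-8,-5,60),feed=150)
r=rv(np.pi/2); grip(0.0)
robot.movep(W(32,48,70),r); o=robot.observe(); print(o["t"],jig(o["tcp_pos"]),o["contact_force"],o["joints"][6])
im=viewer.read_camera("scene"); cv2.imwrite("pics/b.png",cv2.resize(im[180:300,230:390],None,fx=5,fy=5,interpolation=cv2.INTER_CUBIC)[:,:,::-1])
viewer.read_camera("top")
for cam in("scene","top"):
  for m in viewer.silhouettes("spacer",cam):
    ys,xs=np.nonzero(m["mask"]); print(cam,m["confidence"],len(xs),jig(back([(xs.mean(),ys.mean())],30 if cam=="top" else 25,cam)[0]))
```

```text
press [9.1, 11.5, 13.6, 16.4] [ 6.5 -4.9 14.3] t 11.54
14.1 [31.7 47.5 69.7] [-0.26087697 -0.47643079 -0.03576744] -0.014949299567266726
scene 0.91 702 [-169.6  -43.5   25. ]
scene 0.65 469 [36.3 -9.8 25. ]
top 0.83 346 [ 32.9 -14.2  30. ]
top 0.67 729 [-180.2  -35.9   30. ]
```

View pics/b.png

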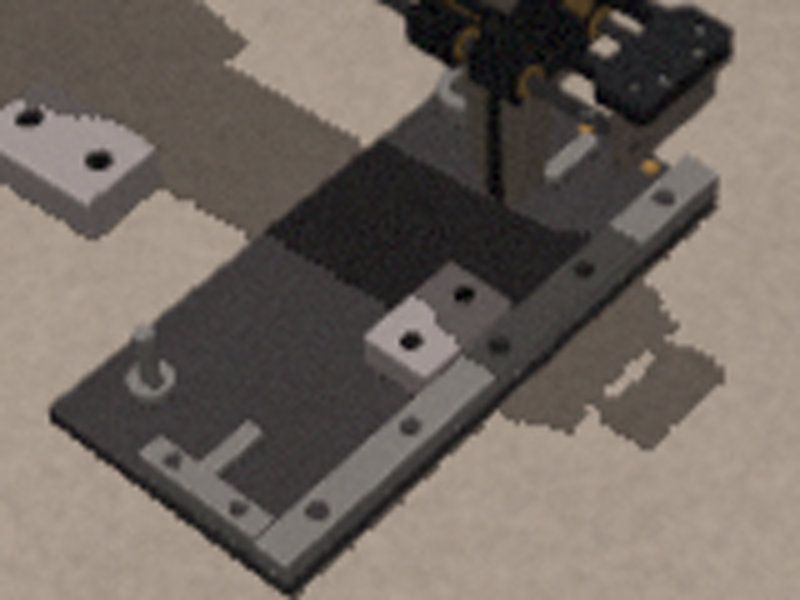

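The crop shows the spacer lying parallel and against the rail at (440,330), mid-rail, with a clear path to the stop at (205,490). Next is the slide along the rail.

Run:
```python
from h import *
robot.servo_line(W(31,45,15),feed=120)
robot.servo_line(W(31,32,15),feed=60)
robot.servo_line(W(33,-25,15),feed=45); o=robot.observe(); print(o["t"],jig(o["tcp_pos"]),o["contact_force"])
im=viewer.read_camera("scene"); cv2.imwrite("pics/c.png",cv2.resize(im[200:300,230:390],None,fx=5,fy=5,interpolation=cv2.INTER_CUBIC)[:,:,::-1])
```

```text
16.6917 [ 33.4 -25.1  15.2] [ 0.08029579 -0.09040118 -0.02377066]
```

View pics/c.png

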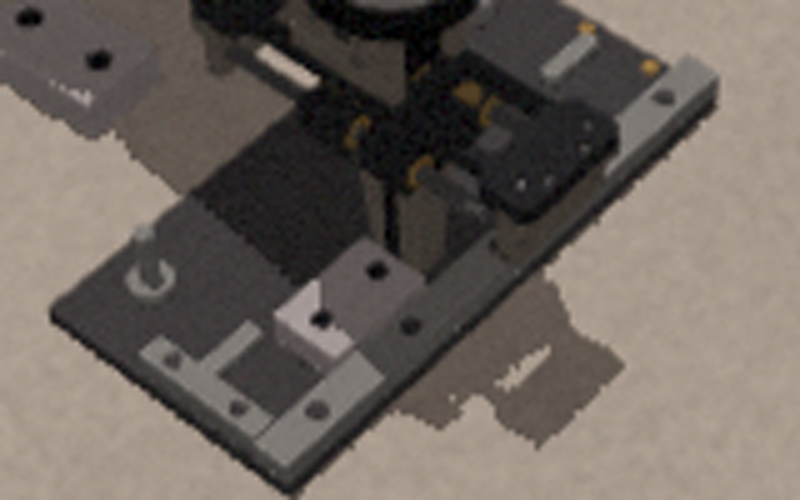

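The spacer at (345,300) is still parallel to the rail and short of the rib at (255,325), so I'll continue into the pocket.

Run:
```python
from h import *
robot.servo_line(W(33.5,-50,15),feed=40); o=robot.observe(); print(o["t"],jig(o["tcp_pos"]),o["contact_force"])
x,y=press(33.5,-50,15,0,-1,12,24)
im=viewer.read_camera("scene"); cv2.imwrite("pics/d.png",cv2.resize(im[200:300,230:390],None,fx=5,fy=5,interpolation=cv2.INTER_CUBIC)[:,:,::-1])
```

```text
17.5167 [ 33.8 -50.8  15. ] [-0.62824893  0.09622011  0.39470504]
press [-0.6, 0.4, 0.3, 0.6, 0.1, -0.1, 1.0, 0.2, 0.6, 0.2, 0.2, 0.9, 1.0, 3.9, 5.9, 7.4, 9.5, 11.2, 12.9] [ 33.6 -63.3  15.1] t 22.27
```

View pics/d.png

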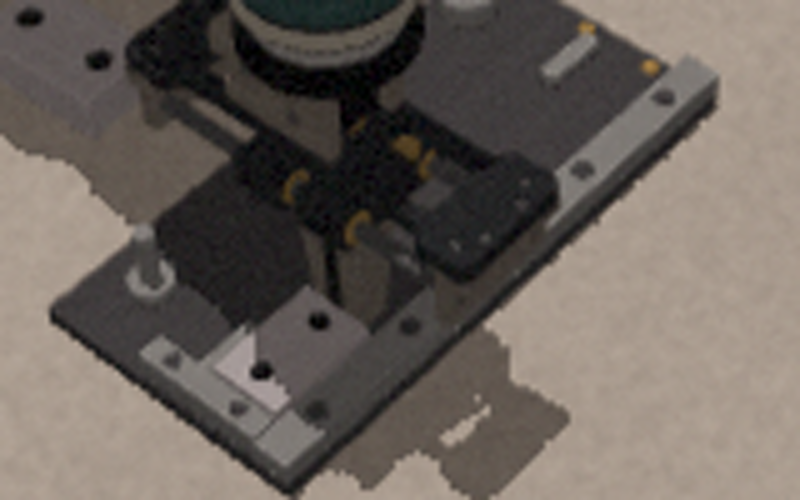

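The spacer is in the pocket at (290,355), and the force ramp at y = -63 is consistent with stop contact. One nudge against the rail will confirm that side, then I'll look unobstructed.

Run:
```python
from h import *
robot.servo_line(W(33,-50,15),feed=60); robot.servo_line(W(33,-50,70),feed=150)
robot.servo_line(W(-7,-89,70),feed=150); robot.servo_line(W(-7,-89,21.5),feed=80)
press(-7,-89,21.5,1,0,10,18)
robot.servo_line(W(-8,-89,21.5),feed=60); robot.servo_line(W(-8,-89,80),feed=150)
robot.movep(W(-30,120,230),robot.observe()["tcp_rot"])
print(robot.observe()["t"])
im=viewer.read_camera("scene"); cv2.imwrite("pics/e.png",cv2.resize(im[235:300,235:335],None,fx=8,fy=8,interpolation=cv2.INTER_CUBIC)[:,:,::-1])
im=viewer.read_camera("top"); cv2.imwrite("pics/f.png",cv2.resize(im[210:300,310:400],None,fx=6,fy=6,interpolation=cv2.INTER_CUBIC)[:,:,::-1])
```

```text
press [0.0, -0.1, 0.0, 0.5, 0.7, 0.3, -0.2, -0.4, 0.7, 1.0, 5.0, 7.0, 9.3, 11.7] [  3.1 -89.   21.3] t 28.08
30.0333
```

View pics/e.png

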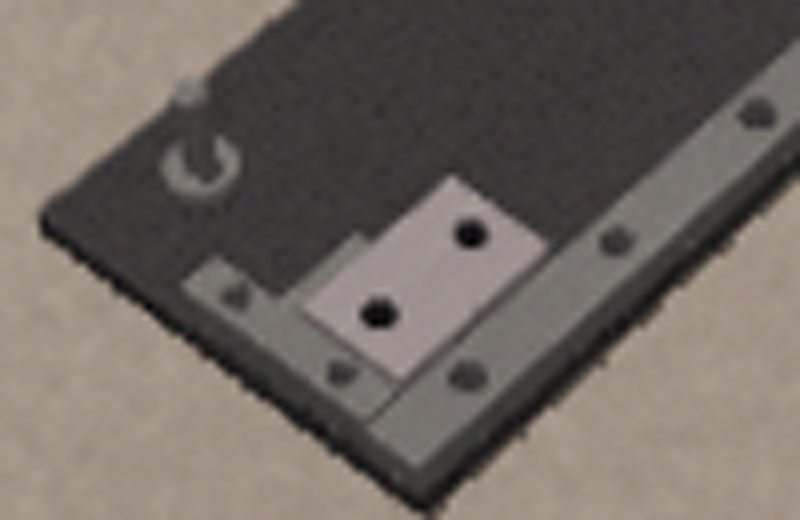

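View pics/f.png

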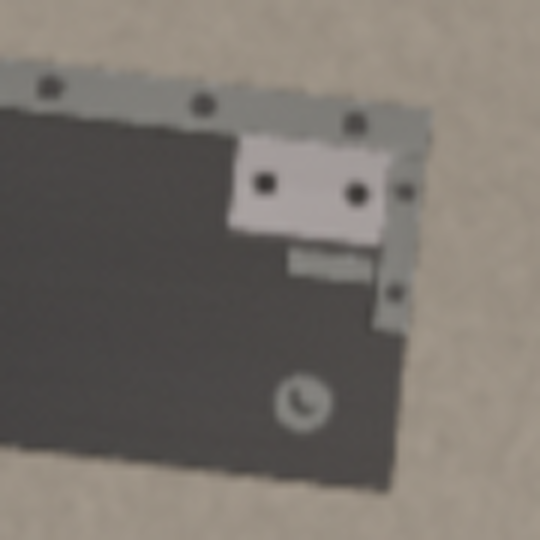

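Both crops show the spacer flat and snug: against the rail along its far side, against the stop at (350,345) in the scene crop and (388,190) in the top crop. The bolt is still standing where it was.

```bash
python3 -c "
from cell import robot
print(robot.job_done())"
```

```text
the job is handed in; nothing more can be done
None
```

The job is handed in; no verdict came back. The last pictures and push forces show the spacer flat in the pocket, against the rail and the stop bar. The bolt is where it was; I did not look at the collar or the other bystanders again after the last move.

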